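# Set the sander's sprung roller back on its catch for a belt change

## Task

The belt is off the little bench sander: get it ready for a new one. Push the sprung front roller in against its spring, well past the point where the stop pin drops, then let it come back so that the pin holds it part-way in by itself. Only push the roller - do not pull up the pin's knob - and leave the things lying round the machine where they are.

Things in the scene. Friction and masses are not known exactly. Their poses are not given: they have to be found in the camera images.
- sander: small grey bench belt sander, belt off, screwed down; 225 x 152 x 104 mm. Origin on the bench. Its x axis runs level from the front roller (axle at x = -95 mm) to the drive drum (x = 70) and is the way the roller is pushed in; y points to the motor (x 39 to 101, y 28 to 107, 90 mm high). Base plate 12 mm high from x = -75 to 115: in front of and below the roller is only bare bench
- roller_front (a point): foremost point of the front roller, mid-length, at axle height 58 mm; axes as the sander's: push here along +x. Roller: aluminium, 28 mm diameter, 32 mm long, axle level along y, free to turn, moves with the slide. It hangs on a stub axle from a steel slide bar (13 mm wide, middle at y = +29, top 66 mm high, front end 6 mm behind this point)
- slide (a joint): how far roller and slide bar are pushed in, m: 0 fully out (at rest), 0.036 at the inner hard stop. Spring pushes back with 8 N at 0, 16 N at 0.036. Let go before 0.021 it returns to 0; once past 0.021 (0.025 or more is sure) the stop pin drops into the bar's slot, and on release the slide comes back to 0.020 and stops against the pin
- catch (a joint): stop pin, a sprung upright plunger with a round black knob (20 mm diameter) on the slideway at sander x = -28, y = +29 mm; m: 0 when the pin rides on the bar (top of knob 104 mm above the bench), +0.006 when dropped into the slot (top of knob 98 mm); negative when the knob is pulled up
- bottle: white plastic bottle with red cap, 62 mm diameter, 165 mm high, loose; origin at the centre of its underside. Leave alone
- stone: blue-grey sharpening stone 150 x 50 x 25 mm, loose; origin at the centre of its underside. Leave alone
- cork_block: cork sanding block 90 x 55 x 32 mm, loose; origin at the centre of its underside. Leave alone
- driver: screwdriver with wooden handle, 170 mm long, lying on the bench; origin under its middle. Leave alone

How it is judged:
On the way, in this order (a step that is already met when the one before it is completed fails the run):
1. the roller is pushed in past the point where the pin drops (value of joint slide above 0.0218 m).
2. the roller has come back and rests against the dropped pin (value of joint slide between 0.0185 and 0.0215 m and value of joint catch above 0.0045 m and velocity of joint slide between -0.005 and 0.005 m/s), for 0.2 s.
At the end, for the whole second after the job is handed in: The slide rests still 18.5 to 21.5 mm in, held by the stop pin, which has dropped at least 4.5 mm into its slot; the bottle, stone, cork block and screwdriver lie still within 30 mm of where they were (all of step 2 and distance of each of bottle, stone, cork_block, driver from where it was at the start of the episode below 0.03 m and linear speed of each of bottle, stone, cork_block, driver below 0.02 m/s); the robot touches nothing.
It fails at once if the stop pin is pulled up by its knob (value of joint catch below -0.002 m).
It fails at once if the bottle is shifted or picked up (distance of bottle from where it was at the start of the episode above 0.03 m).
It fails at once if the sharpening stone is shifted or picked up (distance of stone from where it was at the start of the episode above 0.03 m).
It fails at once if the cork block is shifted or picked up (distance of cork_block from where it was at the start of the episode above 0.03 m).
It fails at once if the screwdriver is shifted or picked up (distance of driver from where it was at the start of the episode above 0.03 m).
It also fails if it takes over 37 s, if anything falls off the work surface, if the arm or the gripper's body presses on something with over 40 N, if the wrist force passes 120 N, or if a joint passes its speed limit or range.

## Robot

A 7-joint arm with a two-finger parallel gripper is mounted at the origin on the work surface. World frame = base frame: x ahead of the robot, y to its left, z up, the work surface at z = 0. Lengths are in m, angles in rad, forces in N, time in s.
With the tool pointing down it reaches from about 0.4 to 0.875 m from the base axis. Payload 19.3 kg.
Tool frame: the origin (TCP) lies between the finger pads; the fingertips stand 17 mm ahead of it and the grasp point (between the pads) lies 2 mm behind it (bot.tips_ahead is the z of the fingertips in the tool frame, in m); z points along the fingers, y is the direction in which the jaws open and shut (so a half turn about z gives the same grasp; the last joint's range is limited). The gripper opens to 85 mm and grips with 20 to 120 N. Pads are 22 mm wide; open, the fingers measure 114 mm over their backs; the gripper's body (76 mm by 85 mm) begins 54 mm behind the grasp point. The pads swing forward as they close: fully open they stand 13 mm farther back than shut.
Start: joints at [1.11, 0.521, -0.036, 1.599, 0.021, 1.021, -0.113], TCP at [0.238, -0.578, 0.248] pointing down, gripper open.
Joint ranges: [-2.91, 2.91], [-0.3, 2.13], [-1.5, 1.42], [0.17, 2.43], [-1.26, 4.41], [0.16, 1.93], [-2.52, 2.52]. Speed limits (rad/s): [1.89, 1.89, 2.39, 2.39, 3.01, 3.01, 3.01].

## Interface

Orientations are given as [roll, pitch, yaw] about the fixed x, y, z axes, in that order (R = Rz(yaw) Ry(pitch) Rx(roll)).
In Python, from workcell import telemetry, cams, job, bot gives the robot as it stands.
- The arm moves only by the tool arm_command, never from a script. Its argument "deltas" is a list of rows, each a list of 7 numbers: the opening, from -1 (shut) to 1 (fully open), so that 0 is half open, then the shift along the tool's x, y, z normalised to -1 to 1, where 1 is 150 mm, then the turn, a rotation vector about the tool's x, y, z normalised to -1 to 1, where 1 is 45 degrees. In form: [[hand, tx, ty, tz, rx, ry, rz], ...]. A call has 1 to 8 rows; each row is the pose to reach, as a shift and turn from the pose commanded when the call began, along the tool's axes at that moment; what a row does not reach only later rows make up. A row lasts 1/8 s, in which the tool goes at most 62.5 mm and 10.7 degrees, less where a joint would pass 70% of its speed; a pose out of reach is approached as far as the arm can. A call with a number of a shift or a turn outside -1 to 1 is refused whole. A call with a gripper value outside its range is refused whole. The fingers move at their own pace and stop on an object; "newtons" is the grip in N (left out, the last holds). Time passes only in rows, so rows that repeat a pose let the fingers close. It gives the time, the measured TCP pose, the force and the opening at its end, in the units of the state.
- telemetry.observe(): the state, without advancing time (a new reading comes with each control period).
- cams.grab_frame(name): name is "scene" or "side" or "wrist"; returns the picture (420x560x3 uint8, blue, green, red); there is no depth.
- cams.get_calibration(name): a dict with "fx", "fy", "cx", "cy" (pixels), "R" (3x3) and "t" (3): a world point X has camera coordinates R X + t. Camera axes: x right, y down, z forward; pixel columns grow to the right and rows downward; lengths in m; the calibration is good to about 2 mm. A picture is of the moment at which its call begins: read the wrist's pose just before it. get_calibration takes no time and is no camera call; for the wrist camera it gives the pose at the moment of the call.
- job.job_done(): hands the job in, once; it reports no verdict.
The state is a dict: "clock": time; "qpos": joint angles; "qd": joint speeds; "joint_efforts": joint torques, N m; "position": TCP position; "tool_rot": TCP orientation; "force": force on the tool from outside, world axes, zero at the start; "moment": the same for the moment, N m; "grip_width": finger opening in m.
Only numpy, scipy, OpenCV 4.12 (cv2) and the standard library are available. Lean on these libraries where they do the work, as an engineer would, in place of code of your own. Each camera call takes 0.05 s, during which the arm holds its last target.

## Working session

There is one attempt and no reset: what is moved stays moved. The work goes in short steps, Python scripts to look and compute and a tool call to move; the robot and the scene stay as the last step left them, time stands still between calls to the robot, and variables do not carry over. Pictures are saved under pics/ and viewed, and the job is handed in when it is done.

Besides the shell and the picture viewer there is one more tool, called by a JSON object that holds its "fn" and its "kwargs", one argument or row to a line. arm_command: Moves the arm, as the interface text tells. Its arguments: {"type":"object","properties":{"deltas":{"type":"array","items":{"type":"array","items":{"type":"number"}}},"newtons":{"type":"number"}},"required":["deltas"]}

```bash
mkdir -p pics; ls; python3 - <<'E'
from workcell import telemetry,cams,job,bot
import cv2
s=telemetry.observe();print(s)
for n in("scene","side","wrist"):
    c=cams.get_calibration(n);print(n,c)
    cv2.imwrite(f"pics/{n}0.png",cams.grab_frame(n))
E
```

```text
pics
{'clock': 0.0, 'qpos': array([ 1.10983715,  0.52201533, -0.03638717,  1.60001821,  0.02120357,
        1.02111371, -0.11282754]), 'qd': array([-0.00032612, -0.00092457,  0.00037753, -0.00097841,  0.00080442,
        0.00040998, -0.00065978]), 'joint_efforts': array([ 2.39274217e-03, -9.27112913e+01,  1.98090144e+00, -3.69924474e+01,
        1.80024351e-02,  8.16272426e-03,  1.69334130e-04]), 'position': array([ 0.23792682, -0.57758171,  0.24772059]), 'tool_rot': array([-3.14042441e+00,  5.80017150e-05,  3.90775584e-01]), 'force': array([-1.06877435,  0.18950832,  0.51535168]), 'moment': array([ 0.01700027, -0.02565977, -0.00409837]), 'grip_width': 0.08541295980517205}
scene {'fx': 417.1235268831016, 'fy': 417.1235268831016, 'cx': 274.3867556713296, 'cy': 208.96376210178457, 'R': array([[ 0.51246094,  0.85861056, -0.01310336],
       [ 0.5919885 , -0.36429922, -0.71891285],
       [-0.62203971,  0.36065772, -0.6949767 ]]), 't': array([-0.37855643, -0.26841573,  1.14024462])}
side {'fx': 392.4688093364736, 'fy': 392.4688093364736, 'cx': 269.43265326769654, 'cy': 216.7718278180126, 'R': array([[-0.9819365 , -0.18861494,  0.01500389],
       [-0.15615851,  0.76307811, -0.62715733],
       [ 0.1068421 , -0.61817166, -0.77874808]]), 't': array([0.6062025 , 0.09474833, 0.73373663])}
wrist {'fx': 361.43736709263726, 'fy': 361.43736709263726, 'cx': 279.22980046990216, 'cy': 208.42254990021323, 'R': array([[ 3.80466760e-01, -9.24794319e-01, -7.15961622e-04],
       [-8.91029693e-01, -3.66782826e-01,  2.67462977e-01],
       [-2.47610844e-01, -1.01122829e-01, -9.63567872e-01]]), 't': array([-0.62445715, -0.03544415,  0.37889605])}
```

View pics/scene0.png

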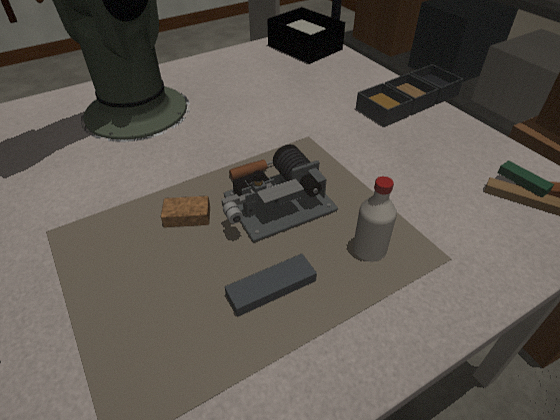

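View pics/side0.png

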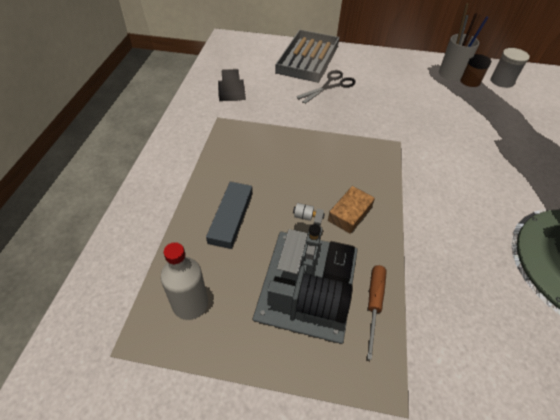

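View pics/wrist0.png

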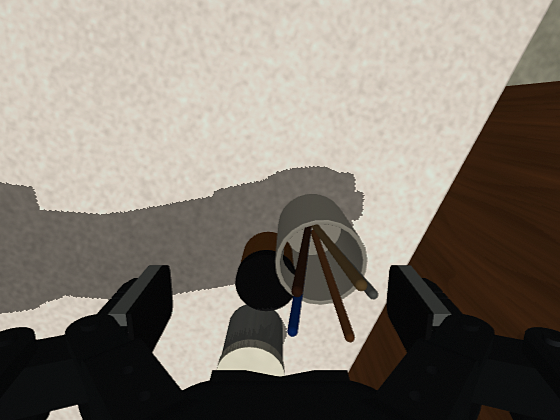

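Scene view: roller around (232,210), cork block at (186,211), stone at (270,283), and bottle at (375,225). Side view: roller around (304,212), knob around (315,230). I'll zoom in on both.

```bash
python3 - <<'E'
import cv2
a=cv2.imread('pics/scene0.png')[130:260,150:350];b=cv2.imread('pics/side0.png')[170:350,230:400]
cv2.imwrite('pics/sceneZ.png',cv2.convertScaleAbs(cv2.resize(a,None,fx=4,fy=4,interpolation=cv2.INTER_CUBIC),alpha=1.6))
cv2.imwrite('pics/sideZ.png',cv2.convertScaleAbs(cv2.resize(b,None,fx=3.3,fy=3.3,interpolation=cv2.INTER_CUBIC),alpha=1.6))
E
```

```text
(no output)
```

View pics/sceneZ.png

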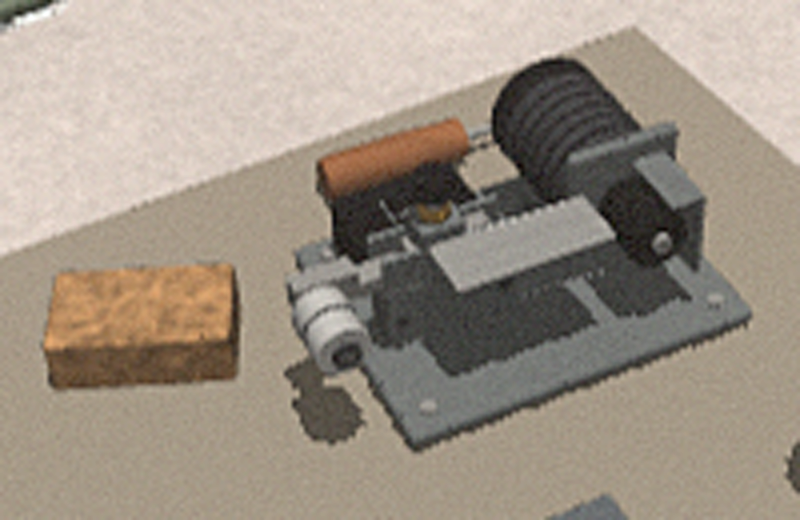

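View pics/sideZ.png

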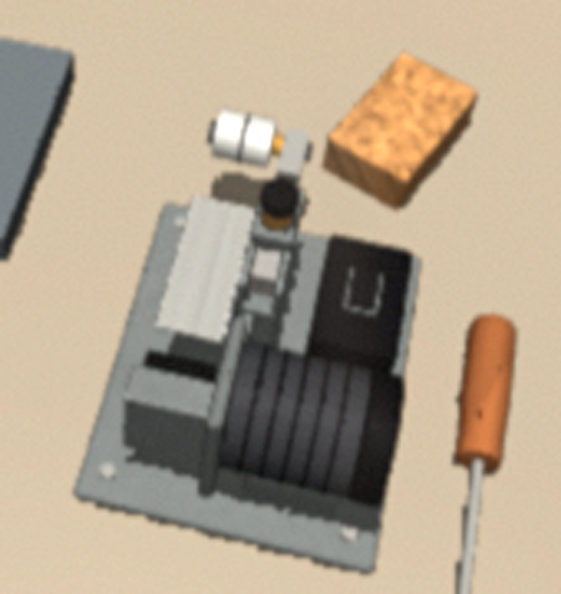

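```bash
cat > h.py <<'E'
import numpy as np
from workcell import cams
def ray(n,p,c=None):
    c=c or cams.get_calibration(n);R=np.array(c['R']);t=np.array(c['t'])
    return -R.T@t, R.T@np.array([(p[0]-c['cx'])/c['fx'],(p[1]-c['cy'])/c['fy'],1.])
def plane(n,p,z):
    o,d=ray(n,p);return o+d*(z-o[2])/d[2]
def tri(a,b):
    A=[];B=[]
    for n,p in(a,b):
        o,d=ray(n,p);d=d/np.linalg.norm(d);P=np.eye(3)-np.outer(d,d);A.append(P);B.append(P@o)
    return np.linalg.lstsq(np.vstack(A),np.hstack(B),rcond=None)[0]
def pix(n,X):
    c=cams.get_calibration(n);q=np.array(c['R'])@X+np.array(c['t']);return q[0]/q[2]*c['fx']+c['cx'],q[1]/q[2]*c['fy']+c['cy']
E
python3 - <<'E'
from h import *
np.set_printoptions(precision=4,suppress=True)
sd=lambda x,y:('side',(230+x/3.3,170+y/3.3)); sc=lambda x,y:('scene',(150+x/4,130+y/4))
c=[plane(*sd(*p),.012) for p in((165,205),(77,495),(372,570),(420,258))]
for q in c:print(q)
fl,bl,br,fr=c
for v in(bl-fl,br-fr,fr-fl,br-bl):print('len',np.hypot(*v[:2]),'ang',np.degrees(np.arctan2(v[1],v[0])))
for p in((415,448),(750,315)):print('scene',plane(*sc(*p),.012))
print('roller',tri(sd(243,137),sc(330,331)))
print('knob top?',plane(*sd(279,192),.104))
print('cork side top', [plane(*sd(*p),.032)[:2] for p in((405,53),(477,97),(400,190),(328,148))])
print('cork scene top',[plane(*sc(*p),.032)[:2] for p in((57,270),(235,263),(238,345),(47,350))])
print('stone',[plane('side',p,.025)[:2] for p in((228,183),(252,190),(209,238))])
E
```

```text
[0.5881 0.045  0.012 ]
[0.6001 0.2311 0.012 ]
[0.4526 0.2407 0.012 ]
[0.439 0.053 0.012]
len 0.18648804565953525 ang 86.29507130810268
len 0.18823103234566171 ang 85.85401134146665
len 0.1492707849343478 ang 176.9154353381584
len 0.1478131065351606 ang 176.24808074934887
scene [0.5966 0.0403 0.012 ]
scene [0.6066 0.2264 0.012 ]
roller [0.5493 0.0235 0.0579]
knob top? [0.5248 0.0935 0.104 ]
cork side top [array([ 0.4591, -0.0871]), array([ 0.4138, -0.059 ]), array([0.4557, 0.0222]), array([ 0.4993, -0.0006])]
cork scene top [array([ 0.4144, -0.0634]), array([0.4566, 0.015 ]), array([ 0.5109, -0.008 ]), array([ 0.4661, -0.0873])]
stone [array([ 0.7156, -0.0498]), array([ 0.6622, -0.0405]), array([0.7144, 0.0945])]
```

{"fn": "arm_command", "kwargs": {
  "deltas": [
    [-1,0.3,-0.23,0,0,0,-0.15],
    [-1,0.65,-0.5,0,0,0,-0.3],
    [-1,1,-0.76,0,0,0,-0.45],
    [-1,1,-0.76,0,0,0,-0.5],
    [-1,1,-0.76,0,0,0,-0.5]
  ],
  "newtons": 40
}}

```text
clock: 0.78
position: [0.3333, -0.4154, 0.2484]
tool_rot: [3.142, 0.0, 0.784]
force: [-0.6, 0.1, -0.6]
grip_width: -0.0003
```

```bash
cat > goal.py <<'E'
import sys
from h import *
from workcell import telemetry,bot
from scipy.spatial.transform import Rotation as Ro
s=telemetry.observe();R=Ro.from_euler('xyz',s['tool_rot']);g=np.array(eval(sys.argv[1]))
T=Ro.from_euler('xyz',[np.pi,0,1.508])
print(s['clock'],s['position'],s['tool_rot'],s['force'],s['grip_width'],bot.tips_ahead)
print('shift',R.inv().apply(g-s['position'])/.15,'turn',(R.inv()*T).as_rotvec()/(np.pi/4))
E
python3 goal.py "[.544,-.06,.2]"
```

```text
0.775 [ 0.33330083 -0.41544757  0.24835242] [3.14151601e+00 2.28993080e-04 7.83596091e-01] [-0.62705818  0.07678616 -0.60718524] -0.00029329984133686027 0.017
shift [ 2.6676811  -0.68718353  0.32168591] turn [-1.23247405e-05  3.14045582e-04 -9.22339688e-01]
```

{"fn": "arm_command", "kwargs": {
  "deltas": [
    [-1,0.35,-0.09,0,0,0,-0.2],
    [-1,0.7,-0.18,0,0,0,-0.4],
    [-1,1,-0.26,0,0,0,-0.6],
    [-1,1,-0.26,0,0,0,-0.6]
  ]
}}

```text
clock: 1.27
position: [0.4132, -0.2806, 0.2483]
tool_rot: [3.141, -0.001, 1.258]
force: [0.3, 0.4, -1.1]
grip_width: 0.0003
```

```bash
python3 goal.py "[.544,-.07,.2]"
```

```text
1.275 [ 0.41320585 -0.28055234  0.24825208] [ 3.14138866e+00 -7.73979962e-04  1.25810915e+00] [ 0.34798292  0.3826492  -1.13220785] 0.000299422970018899 0.017
shift [1.60359852 0.39781804 0.32300292] turn [ 0.00038151 -0.00094788 -0.318171  ]
```

{"fn": "arm_command", "kwargs": {
  "deltas": [
    [-1,0.35,0.1,0.1,0,0,-0.15],
    [-1,0.7,0.2,0.2,0,0,-0.31],
    [-1,1,0.3,0.3,0,0,-0.31],
    [-1,1,0.4,0.32,0,0,-0.31],
    [-1,1,0.4,0.32,0,0,-0.31]
  ]
}}

```text
clock: 1.9
position: [0.5158, -0.1602, 0.1997]
tool_rot: [-3.141, 0.0, 1.495]
force: [-0.6, 0.2, 0.3]
grip_width: -0.0001
```

```bash
python3 goal.py "[.544,-.06,.2]"; python3 - <<'E'
from h import *;import cv2
from workcell import telemetry
c=cams.get_calibration('wrist');f=cams.grab_frame('wrist');cv2.imwrite('pics/w1.png',cv2.convertScaleAbs(f,alpha=1.4))
print(pix('wrist',np.array([.5493,.0235,.058])),pix('wrist',np.array([.5485,.0095,.058])))
E
```

```text
1.9 [ 0.51576623 -0.16016446  0.19967978] [-3.14070390e+00  4.22791761e-04  1.49454485e+00] [-0.63963889  0.16324785  0.29056385] -0.00010249292681442191 0.017
shift [ 0.68016027  0.13680738 -0.00254393] turn [-0.0011352   0.00053069 -0.01713186]
(np.float64(312.359835123207), np.float64(-87.82147962853995)) (np.float64(312.25387860391686), np.float64(-61.80234511153989))
```

View pics/w1.png

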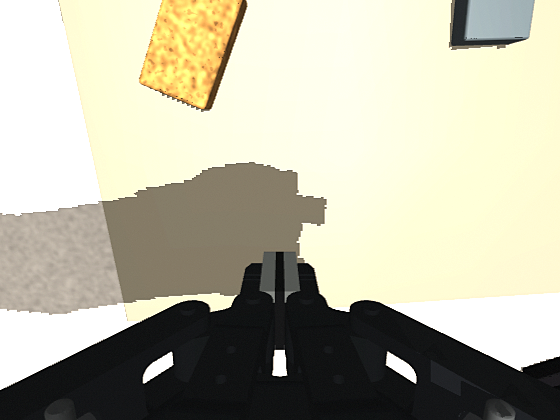

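The wrist view shows the cork at the top (200,50), the stone at the top right and the closed fingers at (280,280). The roller is still out of frame, so I'll move closer.

{"fn": "arm_command", "kwargs": {
  "deltas": [
    [-1,0.3,0.06,0,0,0,-0.02],
    [-1,0.6,0.13,0,0,0,-0.02],
    [-1,0.68,0.14,0,0,0,-0.02],
    [-1,0.68,0.14,0,0,0,-0.02]
  ]
}}

```text
clock: 2.45
position: [0.5437, -0.0588, 0.2005]
tool_rot: [3.142, 0.001, 1.513]
force: [-0.0, -0.2, 0.9]
grip_width: -0.0001
```

```bash
python3 goal.py "[.544,-.05,.062]"; python3 - <<'E'
from h import *;import cv2
f=cams.grab_frame('wrist');cv2.imwrite('pics/w2.png',f)
print(pix('wrist',np.array([.5493,.0235,.058])),pix('wrist',np.array([.5485,.0095,.058])))
E
```

```text
2.45 [ 0.54372741 -0.05879412  0.20049075] [3.14158636e+00 6.09768263e-04 1.51280111e+00] [-0.02193254 -0.21849504  0.85379609] -7.433615569581366e-05 0.017
shift [ 0.05919719 -0.00158983  0.92323574] turn [9.88198146e-06 7.76360325e-04 6.11297089e-03]
(np.float64(281.363088870917), np.float64(84.46248772225145)) (np.float64(281.37810519939205), np.float64(105.16642258078623))
```

View pics/w2.png

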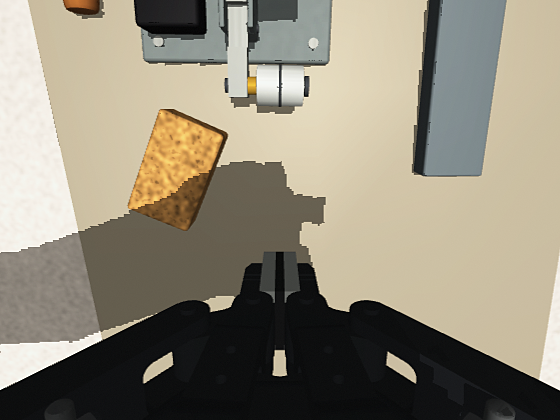

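The wrist view shows the white roller at columns 257–303, centre (280,86). The prediction was (281,84), so the position agrees. The plate edges are level, so the yaw is right too. I'll lower the tool in front of the roller.

{"fn": "arm_command", "kwargs": {
  "deltas": [
    [-1,0,0,0.35,0,0,0],
    [-1,0,0,0.7,0,0,0],
    [-1,0,0,0.92,0,0,0],
    [-1,0,0,0.92,0,0,0],
    [-1,0,0,0.92,0,0,0]
  ]
}}

```text
clock: 3.12
position: [0.5446, -0.0588, 0.0636]
tool_rot: [3.14, 0.0, 1.512]
force: [-0.6, 0.2, 0.1]
grip_width: -0.0003
```

```bash
python3 goal.py "[.547,-.005,.062]"; python3 - <<'E'
from h import *;import cv2
for n in('wrist','side'): cv2.imwrite(f'pics/{n}3.png',cams.grab_frame(n))
b=cv2.imread('pics/side3.png')[120:320,230:430];cv2.imwrite('pics/side3z.png',cv2.resize(b,None,fx=3,fy=3))
E
```

```text
3.125 [ 0.54456219 -0.0588228   0.06362249] [3.14028960e+00 3.78130426e-04 1.51243120e+00] [-0.59824379  0.2052624   0.12290352] -0.0002857075199265824 0.017
shift [ 0.35915975 -0.00472013  0.01067466] turn [0.00166017 0.00047777 0.00564229]
```

View pics/wrist3.png

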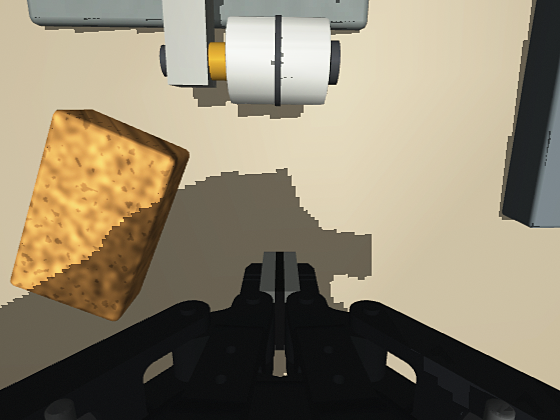

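View pics/side3z.png

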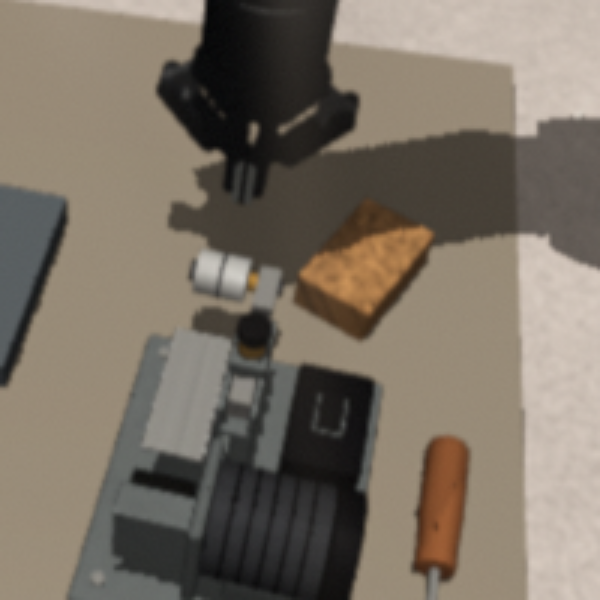

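Wrist view: the roller sits at columns 227–328, centred at about 278 against fingertips at 280. It's lined up, with the cork clear to the left. I'll approach until contact.

{"fn": "arm_command", "kwargs": {
  "deltas": [
    [-1,0.15,0,0.01,0,0,0],
    [-1,0.3,0,0.01,0,0,0],
    [-1,0.35,0,0.01,0,0,0],
    [-1,0.38,0,0.01,0,0,0],
    [-1,0.4,0,0.01,0,0,0],
    [-1,0.4,0,0.01,0,0,0]
  ]
}}

```text
clock: 3.98
position: [0.5476, -0.0, 0.061]
tool_rot: [3.141, 0.002, 1.512]
force: [1.4, -6.9, 0.7]
grip_width: -0.0002
```

Contact at 6.9 N, right where I expected it. Now I'll push in about 29 mm.

{"fn": "arm_command", "kwargs": {
  "deltas": [
    [-1,0.03,0,0,0,0,0],
    [-1,0.07,0,0,0,0,0],
    [-1,0.11,0,0,0,0,0],
    [-1,0.15,0,0,0,0,0],
    [-1,0.18,0,0,0,0,0],
    [-1,0.2,0,0,0,0,0],
    [-1,0.2,0,0,0,0,0],
    [-1,0.2,0,0,0,0,0]
  ]
}}

```text
clock: 4.97
position: [0.5495, 0.0286, 0.0609]
tool_rot: [3.141, 0.003, 1.511]
force: [2.7, -15.3, -0.4]
grip_width: 0.0003
```

```bash
python3 - <<'E'
from h import *;import cv2
f=cams.grab_frame('side')
b=f[150:320,230:400];cv2.imwrite('pics/side4z.png',cv2.resize(b,None,fx=3.3,fy=3.3))
E
```

```text
(no output)
```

View pics/side4z.png

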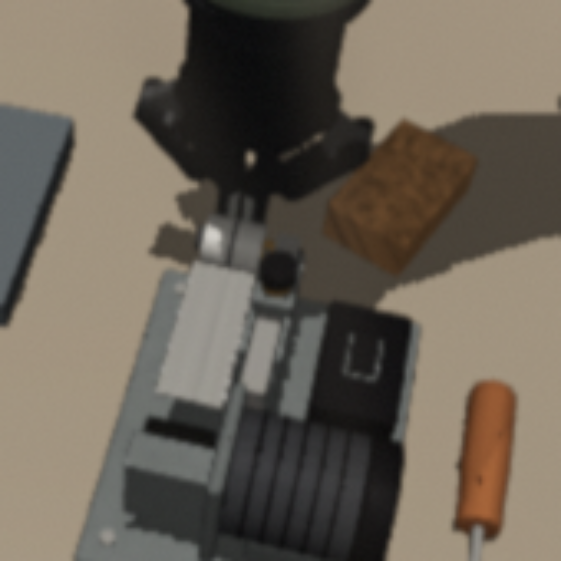

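The roller is in by about 29 mm at 15.3 N. The knob is around 3 px lower at about (314,231), so the pin has dropped. I'll back off gently.

{"fn": "arm_command", "kwargs": {
  "deltas": [
    [-1,-0.02,0,0,0,0,0],
    [-1,-0.04,0,0,0,0,0],
    [-1,-0.06,0,0,0,0,0],
    [-1,-0.08,0,0,0,0,0],
    [-1,-0.12,0,0,0,0,0],
    [-1,-0.25,0,0,0,0,0],
    [-1,-0.5,0,0,0,0,0],
    [-1,-0.5,0,0,0,0,0]
  ]
}}

```text
clock: 6.02
position: [0.5444, -0.0471, 0.0607]
tool_rot: [-3.141, 0.002, 1.509]
force: [-0.9, -0.6, 1.1]
grip_width: -0.0001
```

```bash
python3 goal.py "[.544,-.05,.15]"; python3 - <<'E'
from h import *;import cv2
f=cams.grab_frame('side')
b=f[170:350,230:400];cv2.imwrite('pics/side5z.png',cv2.convertScaleAbs(cv2.resize(b,None,fx=3.3,fy=3.3,interpolation=cv2.INTER_CUBIC),alpha=1.6))
cv2.imwrite('pics/w5.png',cams.grab_frame('wrist'))
x=np.array([.063,.998,0]);
for d in(0,.02): print(pix('wrist',np.array([.5485,.0095,.058])+d*x),pix('wrist',np.array([.5493,.0235,.058])+d*x),pix('side',np.array([.5493,.0235,.058])+d*x))
E
```

```text
6.025 [ 0.54436163 -0.04712928  0.06068619] [-3.14109230e+00  1.72748998e-03  1.50920255e+00] [-0.93200957 -0.61231162  1.09089897] -5.107780495947311e-05 0.017
shift [-0.02027882 -0.00152618 -0.59539055] turn [-0.00063575  0.00219989  0.00153058]
(np.float64(283.264112767607), np.float64(149.3463452324903)) (np.float64(283.31547876683726), np.float64(108.33015080009808)) (np.float64(303.3176601407138), np.float64(211.69821475484744))
(np.float64(283.68909436860406), np.float64(90.08568981517607)) (np.float64(283.7561839537277), np.float64(45.35326690430827)) (np.float64(301.16702274115556), np.float64(219.8014101220493))
```

View pics/side5z.png

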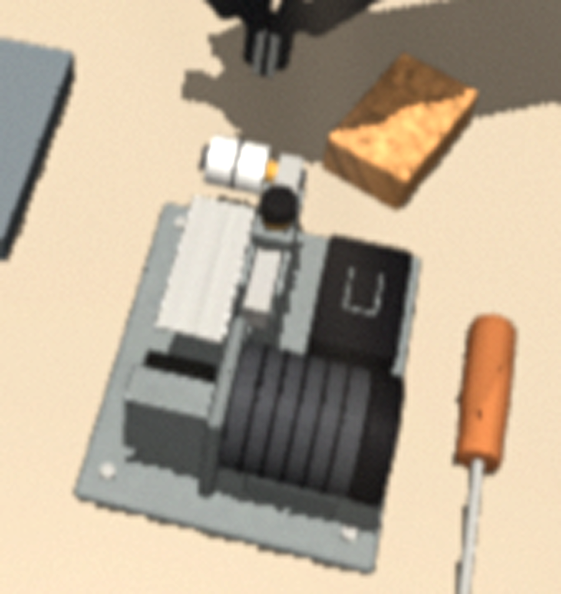

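View pics/w5.png

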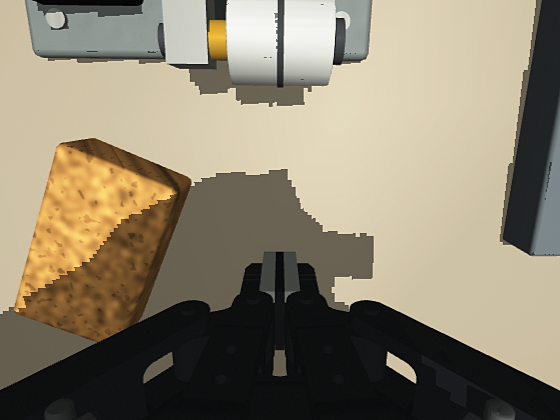

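The roller is staying in. In the side view its centre is at (302,219), against (301,220) predicted for 20 mm in and (303,212) for fully out. The knob is lower, and nothing else has moved. I'll let the arm settle and hand in.

{"fn": "arm_command", "kwargs": {
  "deltas": [
    [-1,-0.02,0,-0.2,0,0,0],
    [-1,-0.02,0,-0.4,0,0,0],
    [-1,-0.02,0,-0.4,0,0,0],
    [-1,-0.02,0,-0.4,0,0,0],
    [-1,-0.02,0,-0.4,0,0,0]
  ]
}}

```text
clock: 6.75
position: [0.5444, -0.0455, 0.12]
tool_rot: [-3.14, -0.0, 1.514]
force: [0.1, 0.4, -0.9]
grip_width: -0.0
```

```bash
python3 - <<'E'
from workcell import job,telemetry,cams
import cv2
cv2.imwrite('pics/s6.png',cams.grab_frame('side'));a=cv2.imread('pics/s6.png');b=cv2.imread('pics/side0.png')
for n,(x0,x1,y0,y1) in dict(bottle=(160,210,240,320),stone=(205,255,180,248),driver=(365,390,262,360)).items():
    print(n,cv2.absdiff(a,b)[y0:y1,x0:x1].mean())
s=telemetry.observe();print(s['clock'],s['position'],s['force']);print(job.job_done())
E
```

```text
bottle 12.961916666666667
stone 12.260392156862745
driver 13.281768707482993
6.8 [ 0.5443704  -0.04552633  0.12003638] [-0.03979634 -0.16865422 -0.46015748]
the job is handed in; nothing more can be done
None
```

The roller is pushed in and, as far as the pictures show, the stop pin is holding it part-way. The job is handed in at 6.8 s, and it gave no verdict.

- **What I did:** with the gripper shut, I pushed the roller in about 29 mm, with the force reaching about 15 N. I then eased back slowly and raised the hand clear, without touching the knob.
- **Roller:** in the side view its centre is at (302,219), against (301,220) predicted for 20 mm in. The wrist view agrees, with the front edge within a few pixels of the prediction.
- **Pin:** the knob sat about 3 px lower in the side view, which fits the 6 mm drop. I could only judge this by eye, as there is no joint reading.
- **Things round the machine:** the cork block, stone and screwdriver looked unmoved after the push, and the bottle was never near the arm's path. My last check, a picture-difference test of the bottle, stone and screwdriver, settled nothing. It gave about 12–13 grey levels for all three alike, which I put down to a general brightness change rather than movement.
- **Clearance:** the hand was about 45 mm from the roller, with force readings at noise level (below 1 N).

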